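Make up the logger kit and the supply kit on their post trays

TASK

Make up the two service kits. Logger kit, in the tray with the tall stepped posts: lower the board with the two screw-terminal strips over the four posts until it sits flat on the lower steps, then stack the board with the finned heat sink on the same posts so it sits flat on the upper steps, and lay the battery cell lengthwise in the cradle. Supply kit, in the tray with the short posts: lower the board with the plain black block over the posts until it sits flat, and lay the longer of the two connector housings flat (same side up as now) in the pocket; leave the shorter housing and the screwdriver where they lie.

Things in the scene. Friction and masses are not known exactly. Their poses are not given: they have to be found in the camera images.
- logger_tray: fixed dark grey kit tray, x -50..50, y -62..130 mm; origin: underside, amid its 4 posts (x +-16, y +-35); floor z 5, rim 8. Posts 12 mm thick to the lower step at z 17, 8 mm to the upper at 40, then a 3.8 mm pointed pin to 53. Cell cradle at x 0, y 92: two round rails along y, 16 mm apart, to z 9, end stops 63 mm apart to z 11; the cell beds between the rails, its centre at z 14.
- supply_tray: fixed dark grey kit tray, x -50..50, y -62..116 mm; origin: underside, amid its 4 posts (x +-16, y +-35); floor z 5, rim 8. Posts 12 mm thick to their step at z 17, then a 5.4 mm pin to z 32, pointed over the last 5. Pocket for the connector housing centred at x 0, y 85: low frame open 40 (x) by 50 (y) mm, walls to z 9, flat floor.
- terminal_board: terminal board: green board, 52 (x) by 90 (y) by 3 mm, holes at x +-16, y +-35 mm; origin: centre of underside, z up; fits either way round (half a turn). 11 mm holes. A grey screw-terminal strip 46 mm long stands flush on the middle of each long edge, up to z 15: grip over both, 52 mm across x.
- processor_board: processor board: green board, 52 (x) by 90 (y) by 3 mm, holes at x +-16, y +-35 mm; origin: centre of underside, z up; fits either way round (half a turn). 6.6 mm holes. Finned aluminium heat sink in the middle, 34 (x) by 38 (y) mm, up to z 20: grip it across x; the board beside it is bare. Small parts on the short ends up to z 12.
- power_board: power board: green board, 52 (x) by 90 (y) by 3 mm, holes at x +-16, y +-35 mm; origin: centre of underside, z up; fits either way round (half a turn). 8.5 mm holes. Plain black block in the middle, 32 (x) by 40 (y) mm, up to z 19: grip it across x; the board beside it is bare. Small parts on the short ends up to z 13.
- cell_center (a point): AA battery cell lying on its side, 50 mm long along its y, 17 mm thick; this point is its very centre, 8.5 mm above what it lies on; it can roll about its y. Grip it across its thickness.
- long_connector: the longer connector housing, cream nylon, 15 mm (x) by 34 mm (y) by 13 mm high; origin at the centre of its underside, z up; grip it across x.
- short_connector: the shorter connector housing, cream nylon, 15 mm (x) by 23 mm (y) by 13 mm high; origin at the centre of its underside, z up. Not needed: stays where it is.
- screwdriver: screwdriver with ribbed handle, 18 x 153 mm along its y, 18 mm high, lying on the desk; origin at the middle of its underside. A bystander.
Things that resemble listed ones, but are neither listed nor needed, are in the scene too. What is shaped like the terminal_board but pink is not meant.

How it is judged:
On the way, in this order (a step that is already met when the one before it is completed fails the run):
1. the terminal board sits on the lower steps of the logger tray's posts (horizontal distance between terminal_board and logger_tray below 0.004 m and z of terminal_board in the frame of logger_tray between 0.014 and 0.02 m and angle between the y axis of terminal_board and the y axis of logger_tray, either way round below 0.12 rad and angle between terminal_board's own z axis and vertical below 0.06 rad), for 0.2 s.
2. the processor board sits above it on the upper steps (all of step 1 and horizontal distance between processor_board and logger_tray below 0.004 m and z of processor_board in the frame of logger_tray between 0.037 and 0.043 m and angle between the y axis of processor_board and the y axis of logger_tray, either way round below 0.12 rad and angle between processor_board's own z axis and vertical below 0.06 rad), for 0.2 s.
At the end, for the whole second after the job is handed in: Boards level (0.06 rad), square (0.12 rad), within 4 mm of the posts' centre: terminal board 17 mm, processor board 40 mm up in the logger tray, power board 17 mm up in the supply tray (each +-3 mm). Cell in the cradle (6 mm across, 10 mm along), long housing flat in the pocket. All at rest (all of step 2 and horizontal distance between power_board and supply_tray below 0.004 m and z of power_board in the frame of supply_tray between 0.014 and 0.02 m and angle between the y axis of power_board and the y axis of supply_tray, either way round below 0.12 rad and angle between power_board's own z axis and vertical below 0.06 rad and x of cell_center in the frame of logger_tray between -0.006 and 0.006 m and y of cell_center in the frame of logger_tray between 0.082 and 0.102 m and z of cell_center in the frame of logger_tray between 0.008 and 0.021 m and angle between the y axis of cell_center and the y axis of logger_tray, either way round below 0.15 rad and x of long_connector in the frame of supply_tray between -0.016 and 0.016 m and y of long_connector in the frame of supply_tray between 0.073 and 0.097 m and z of long_connector in the frame of supply_tray between 0.002 and 0.009 m and angle between long_connector's own z axis and vertical below 0.15 rad and linear speed of each of terminal_board, processor_board, power_board, long_connector below 0.02 m/s); the robot touches nothing.
It fails at once if the short connector housing is moved more than 30 mm (distance of short_connector from where it was at the start of the episode above 0.03 m).
It fails at once if the screwdriver is moved more than 30 mm (distance of screwdriver from where it was at the start of the episode above 0.03 m).
It also fails if it takes over 120 s, if anything falls off the work surface, if the arm or the gripper's body presses on something with over 40 N, if the wrist force passes 120 N, or if a joint passes its speed limit or range.

ROBOT

A 6-joint arm with a two-finger parallel gripper is mounted at the origin on a cart in front of the work surface, level with it; the furniture and walls round the work are solid. World frame = base frame: x ahead of the robot, y to its left, z up, the work surface at z = 0. Lengths are in m, angles in rad, forces in N, time in s.
With the tool pointing down it reaches from about 0.275 to 0.825 m from the base axis. Payload 4.9 kg.
Tool frame: the origin (TCP) lies on the centre line of the jaws, within the pads' length; the fingertips stand 19 mm ahead of it and the grasp point (between the pads) is the TCP; z points along the fingers, y is the line along which they close (so a half turn about z gives the same grasp; the last joint's range is limited). The gripper opens to 85 mm and grips with 20 to 120 N. Pads are 22 mm wide; open, the fingers measure 114 mm over their backs; the gripper's body (76 mm by 85 mm) begins 54 mm behind the grasp point. The pads swing forward as they close: fully open they stand 13 mm farther back than shut.
Start: joints at [-1.356, 0.326, -0.193, 1.052, 0, 1.437], TCP at [0.188, -0.517, 0.25] pointing down, gripper open.
Joint ranges: [-2.65, 2.65], [-0.97, 1.79], [-1.3, 1.35], [-1.93, 2.1], [-1.47, 1.37], [-3.14, 3.14]. Speed limits (rad/s): [2.57, 2.57, 3.14, 3.14, 3.14, 3.14].

INTERFACE

Orientations are given as a unit quaternion [w, x, y, z].
In Python, from rig import observe, snapshot, get_calibration, job_done gives the robot as it stands.
- The arm moves only by the tool arm_command, never from a script. Its arguments are lists of equal length, an entry for each row: "offset": the shift along the tool's x, y, z in cm, a list of three; "yaw": the turn about the tool's z in degrees; "fingers": the opening, from 0 (shut) to 1 (fully open). In form: {"offset": [[x, y, z], ...], "yaw": [yaw, ...], "fingers": [fingers, ...]}. A call has 1 to 20 rows; each row is the pose to reach, as a shift and turn from the pose commanded when the call began, along the tool's axes at that moment; what a row does not reach only later rows make up. A row lasts 1/10 s, in which the tool goes at most 50 mm and 8.59 degrees, less where a joint would pass 70% of its speed; a pose out of reach is approached as far as the arm can. A call with a gripper value outside its range is refused whole. The fingers move at their own pace and stop on an object; "grip_force" is the grip in N (left out, the last holds). Time passes only in rows, so rows that repeat a pose let the fingers close. It gives the time, the measured TCP pose, the force, the opening and the grip force at its end, in the units of the state.
- observe(): the state, without advancing time (a new reading comes with each control period).
- snapshot(name): name is "scene" or "top"; returns (picture, depth): 400x640x3 uint8, blue, green, red; 400x640 float32, m along the optical axis (not along the pixel's ray), 0 where there is no reading.
- get_calibration(name): a dict with "fx", "fy", "cx", "cy" (pixels), "R" (3x3) and "t" (3): a world point X has camera coordinates R X + t. Camera axes: x right, y down, z forward; pixel columns grow to the right and rows downward; lengths in m; the calibration is good to about 2 mm. A picture is of the moment at which its call begins. get_calibration takes no time and is no camera call.
- job_done(): hands the job in; it is judged then, once.
The state is a dict: "t": time; "joint_pos": joint angles; "qvel": joint speeds; "tau": joint torques, N m; "position": TCP position; "tcp_rot": TCP orientation; "wrist_force": force on the tool from outside, world axes, zero at the start; "moment": the same for the moment, N m; "opening": opening from 0.0 (shut) to 1.0 (fully open); "gripper_force": force on a finger pad.
Only numpy, scipy, OpenCV 4.12 (cv2) and the standard library are available. Lean on these libraries where they do the work, as an engineer would, in place of code of your own. Each camera call takes 0.05 s, during which the arm holds its last target. There are 200 camera calls.

## Working session

There is one attempt and no reset: what is moved stays moved. The work goes in short steps, Python scripts to look and compute and a tool call to move; the robot and the scene stay as the last step left them, time stands still between calls to the robot, and variables do not carry over. Pictures are saved under pics/ and viewed, at most 14 in all, crops included, and the job is handed in when it is done.

Besides the shell and the picture viewer there is one more tool, called after "Call:" by a JSON object that holds its "api" and its "payload". arm_command: Moves the arm, as the interface text tells. Its arguments: {"type":"object","properties":{"offset":{"type":"array","items":{"type":"array","items":{"type":"number"}}},"yaw":{"type":"array","items":{"type":"number"}},"fingers":{"type":"array","items":{"type":"number"}},"grip_force":{"type":"number"}},"required":["offset","yaw","fingers"]}

```bash
mkdir -p pics; ls; python3 - <<'E'
from rig import *
import cv2,numpy as np
for n in("scene","top"):
    p,d=snapshot(n);cv2.imwrite(f"pics/{n}0.png",p);np.save(f"{n}0.npy",d)
    c=get_calibration(n);print(n,c)
print(observe())
E
```

```text
pics
scene {'fx': 471.17293296062985, 'fy': 471.17293296062985, 'cx': 319.6257408766205, 'cy': 201.8681828380995, 'R': array([[ 0.53743807, -0.8430365 , -0.02120788],
       [-0.57512672, -0.34802033, -0.74034526],
       [ 0.6167573 ,  0.41008694, -0.6718922 ]]), 't': array([-0.30800195,  0.27859222,  1.23194034])}
top {'fx': 401.36063856458554, 'fy': 401.36063856458554, 'cx': 325.5276091009723, 'cy': 199.05893370490438, 'R': array([[ 0.01824837, -0.99978854, -0.0094804 ],
       [-0.99066107, -0.01679872, -0.13530873],
       [ 0.13512085,  0.01186103, -0.99075813]]), 't': array([-0.06699721,  0.49849738,  1.01296879])}
{'t': 0.1, 'joint_pos': array([-1.35616150e+00,  3.26886216e-01, -1.93485428e-01,  1.05200891e+00,
        1.21354725e-05,  1.43659721e+00]), 'qvel': array([-0.0007293 , -0.00217583,  0.00131867, -0.00101272,  0.00086945,
       -0.00072187]), 'tau': array([ 1.67704355e-03, -4.44238758e+01,  2.63037640e+01,  7.86612625e-03,
       -1.27322760e-04, -3.97456319e-06]), 'position': array([ 0.18789904, -0.51637996,  0.24957058]), 'tcp_rot': array([-7.91714571e-04,  9.84827573e-01,  1.73533926e-01, -2.57855951e-05]), 'wrist_force': array([ 0.01296815, -0.74396392, -0.19667531]), 'moment': array([0.03185287, 0.03710518, 0.01928239]), 'gripper_force': 0.0, 'opening': 0.9985386372982346}
```

View pics/top0.png

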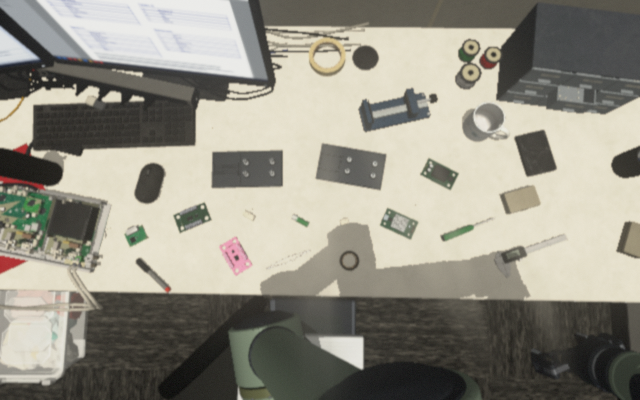

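View pics/scene0.png

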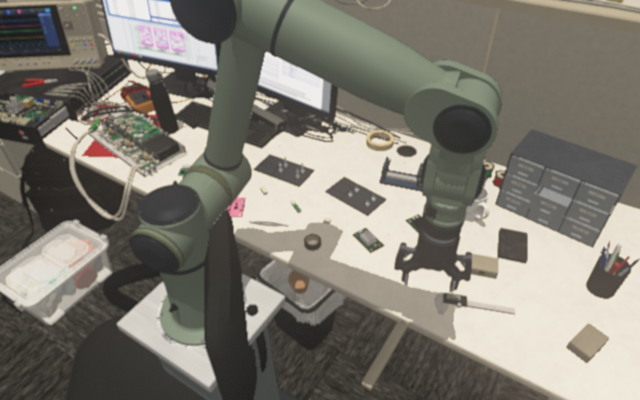

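```bash
python3 - <<'E'
import cv2
p=cv2.imread("pics/top0.png")
cv2.imwrite("pics/c1.png",cv2.resize(p[140:285,120:320],None,fx=4,fy=4,interpolation=cv2.INTER_CUBIC))
cv2.imwrite("pics/c2.png",cv2.resize(p[140:285,305:505],None,fx=4,fy=4,interpolation=cv2.INTER_CUBIC))
E
```

```text
(no output)
```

View pics/c1.png

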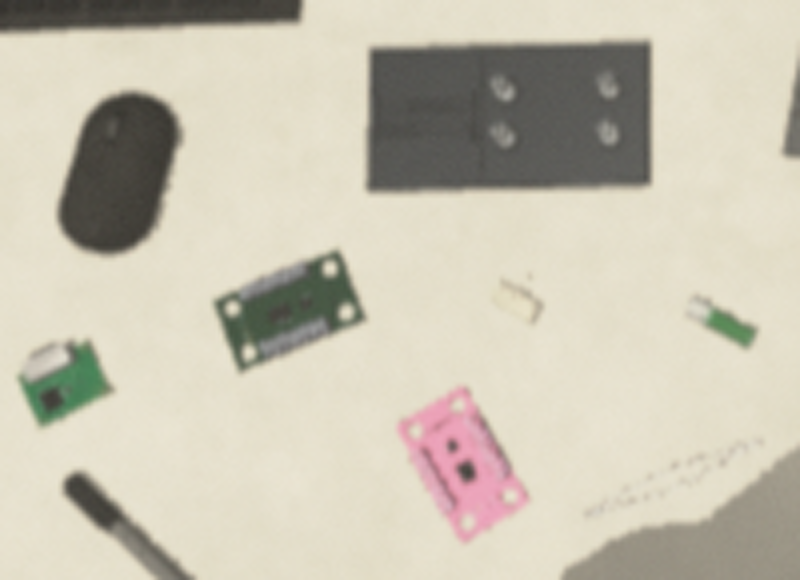

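View pics/c2.png

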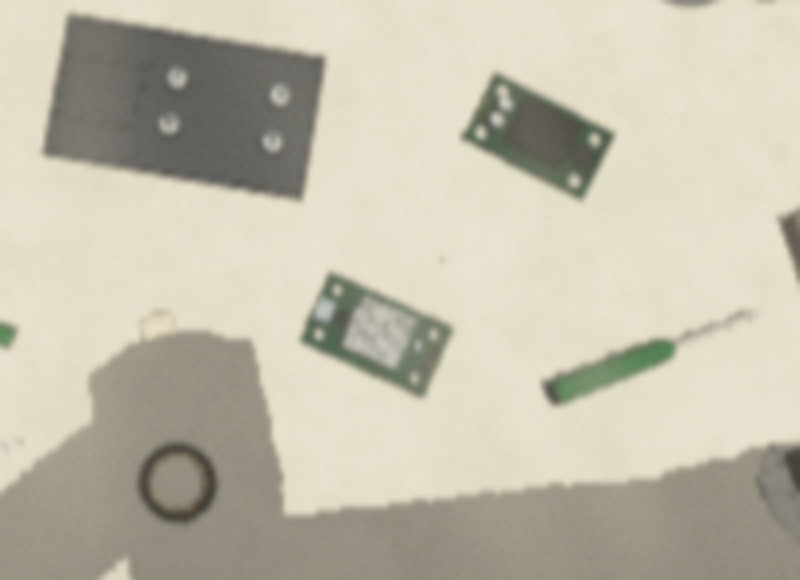

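```bash
cat > h.py <<'E'
import cv2,numpy as np
from scipy.optimize import minimize
from rig import observe,snapshot,get_calibration,job_done
C={n:get_calibration(n) for n in("scene","top")}
def proj(n,X):
    c=C[n];q=np.atleast_2d(X)@c["R"].T+c["t"]
    return np.c_[c["fx"]*q[:,0]/q[:,2]+c["cx"],c["fy"]*q[:,1]/q[:,2]+c["cy"]]
def unproj(n,uv,z):
    c=C[n];uv=np.atleast_2d(uv).astype(float);o=-c["R"].T@c["t"]
    r=np.c_[(uv[:,0]-c["cx"])/c["fx"],(uv[:,1]-c["cy"])/c["fy"],np.ones(len(uv))]@c["R"]
    return o+r*((z-o[2])/r[:,2])[:,None]
def cloud(n,d):
    c=C[n];v,u=np.indices(d.shape)
    P=np.stack([(u-c["cx"])/c["fx"]*d,(v-c["cy"])/c["fy"]*d,d],-1)-c["t"]
    return P@c["R"]
def place(p,P):
    c,s=np.cos(p[2]),np.sin(p[2]);P=np.asarray(P,float)
    return P@np.array([[c,s,0],[-s,c,0],[0,0,1]])+[p[0],p[1],0]
def box(x0,x1,y0,y1,z0,z1): return np.array([[x,y,z] for x in(x0,x1) for y in(y0,y1) for z in(z0,z1)])/1e3
A=np.linspace(0,6.283,25)[:-1]
S=8
def fill(im,n,X,val,o):
    q=((proj(n,X)-o+.5)*S-.5)*16
    cv2.fillConvexPoly(im,cv2.convexHull(q.astype(np.float32)).astype(np.int32),val,shift=4)
def render(n,p,m,o,sh,z):
    im=np.zeros((sh[0]*S,sh[1]*S),np.float32)
    fill(im,n,place(p,m["body"])+[0,0,z],1.,o)
    for hx,hy in m.get("holes",[]):
        fill(im,n,place(p,np.c_[hx+m["r"]*np.cos(A),hy+m["r"]*np.sin(A),0*A+m["hz"]])+[0,0,z],0.,o)
    im=cv2.resize(im,(sh[1],sh[0]),interpolation=cv2.INTER_AREA)
    w=np.zeros((sh[0],sh[1]),np.uint8)
    for b in m.get("ign",[]):
        q=proj(n,place(p,b)+[0,0,z])-o
        cv2.fillConvexPoly(w,cv2.convexHull(q.astype(np.float32)).round().astype(np.int32),1)
    if len(m.get("ign",[])): w=cv2.dilate(w,np.ones((3,3)))
    return cv2.GaussianBlur(im,(0,0),.5),1-w
H=[(x,y) for x in(-.016,.016) for y in(-.035,.035)]
def board(r,ign): return dict(body=box(-26,26,-45,45,0,3),holes=H,r=r/1e3,hz=.003,ign=ign)
M=dict(terminal=board(5.5,[box(-26,-16,-23,23,0,15),box(16,26,-23,23,0,15)]),
 processor=board(3.3,[box(-17,17,-19,19,0,20)]),
 power=board(4.25,[box(-16,16,-20,20,0,19)]),
 logger=dict(body=box(-50,50,-62,130,0,8),ign=[np.vstack([box(-22,22,-41,41,5,17),box(-18,18,-37,37,17,53)])]),
 supply=dict(body=box(-50,50,-62,116,0,8),ign=[np.vstack([box(-22,22,-41,41,5,17),box(-18,18,-37,37,17,32)])]))
def fit(n,img,name,p0,z=0.,pad=14):
    m=M[name];uv=proj(n,place(p0,m["body"])+[0,0,z])
    o=np.floor(uv.min(0)-pad).astype(int);e=np.ceil(uv.max(0)+pad).astype(int)
    g=img[o[1]:e[1],o[0]:e[0]].astype(float)
    lum=g@[.1,.2,.7] if name in("terminal","processor","power") else g.mean(-1)
    bg=np.percentile(lum,80)
    R,w=render(n,p0,m,o,lum.shape,z);fg=np.median(lum[(R>.95)&(w>0)])
    a=np.clip((bg-lum)/(bg-fg),0,1.1)
    def cost(p):
        R,w=render(n,p,m,o,lum.shape,z);return (np.minimum(np.abs(R-a),.6)*w).sum()/100+.004*(1-w).sum()*0
    best=None
    for dy in(0,.08,-.08):
        s=np.array(p0)+[0,0,dy]
        r=minimize(cost,s,method="Nelder-Mead",options=dict(initial_simplex=s+np.array([[0,0,0],[.008,0,0],[0,.008,0],[0,0,.08]]),xatol=5e-5,fatol=1e-4))
        if best is None or r.fun<best.fun: best=r
    r=minimize(cost,best.x,method="Nelder-Mead",options=dict(initial_simplex=best.x+np.array([[0,0,0],[.002,0,0],[0,.002,0],[0,0,.02]]),xatol=2e-5,fatol=1e-5))
    return r.x,r.fun
E
cat > m1.py <<'E'
from h import *
p=cv2.imread("pics/top0.png");d=np.load("top0.npy");P=cloud("top",d)
for n in C: print(n,"cam",(-C[n]["R"].T@C[n]["t"]).round(3))
def px(x,y,k): return (x/4-.4+(120 if k==1 else 305),y/4-.4+140)
def ends(a,b,z=.003):
    A,B=unproj("top",[a,b],z)[:,:2];v=B-A;return A,B,np.arctan2(-v[0],v[1])
I={}
for n,a,b in(("terminal",px(350,285,1),px(228,335,1)),("processor",px(440,360,2),px(317,305,2)),("power",px(600,165,2),px(480,105,2))):
    A,B,t=ends(a,b);I[n]=[*(A+B)/2,t]
for n,a,b,e in(("logger",px(650,113,1),px(368,120,1),130),("supply",px(313,128,2),px(57,85,2),116)):
    A,B,t=ends(a,b);f=62/(62+e);I[n]=[*(A*(1-f)+B*f),t]
for n in I:
    x,f=fit("top",p,n,I[n]);print(n,np.round(I[n],4),x.round(4),round(np.degrees(x[2]),1),"cost",round(f,3))
    I[n]=x
np.save("I.npy",I,allow_pickle=True)
for n,(u,v) in dict(cell=(300,220),lc=(249,215),sc=(344,220),proc=(399,222),term=(193,217),power=(440,172)).items():
    s=P[v-14:v+15,u-14:u+15];m=s[...,2]>.007
    k,l=cv2.connectedComponents(m.astype(np.uint8));
    for i in range(1,k):
        q=s[l==i]
        if len(q)>8: print(n,len(q),"rect",cv2.minAreaRect(q[:,:2].astype(np.float32)*1000),"z90",np.percentile(q[:,2],[50,90]).round(4))
q=p.copy()
for n,x in I.items():
    zz=[.003] if n not in("logger","supply") else [.017,.053 if n=="logger" else .032]
    for z in zz:
        for u in proj("top",place(x,[[a,b,z] for a,b in H])): q[int(round(u[1])),int(round(u[0]))]=(0,0,255)
cv2.imwrite("pics/ov1.png",cv2.resize(q[140:260,165:465],(800,320),interpolation=cv2.INTER_NEAREST))
E
python3 m1.py
```

```text
scene cam [-0.434 -0.668  1.027]
top cam [ 0.358 -0.071  1.07 ]
terminal [0.449  0.2989 0.413 ] [0.4487 0.2992 0.4136] 23.7 cost 0.847
processor [ 0.4437 -0.2548 -0.4081] [ 0.4425 -0.2532 -0.4132] -23.7 cost 1.923
power [ 0.5791 -0.3645 -0.4633] [ 0.5786 -0.3637 -0.4748] -27.2 cost 0.847
logger [0.5847 0.1236 0.0415] [0.5843 0.1227 0.0376] 2.2 cost 1.47
supply [ 0.5908 -0.151  -0.1539] [ 0.5907 -0.1508 -0.1605] -9.2 cost 2.249
cell 97 rect ((412.6755065917969, -25.631343841552734), (139.69305419921875, 21.3828125), 48.25223159790039) z90 [0.0133 0.0162]
lc 69 rect ((455.9754638671875, 146.7056427001953), (31.90179443359375, 14.895533561706543), 60.2504997253418) z90 [0.0112 0.0133]
sc 45 rect ((408.592041015625, -88.01480102539062), (19.45273208618164, 104.8441162109375), 60.45163345336914) z90 [0.0113 0.0152]
proc 11 rect ((407.29632568359375, -148.91195678710938), (10.143035888671875, 184.54945373535156), 35.24321365356445) z90 [0.0088 0.0106]
proc 160 rect ((395.4557189941406, -178.3500518798828), (48.77105712890625, 222.70095825195312), 31.43402862548828) z90 [0.0169 0.0209]
term 69 rect ((466.8966979980469, 307.3448486328125), (10.60077953338623, 46.37519836425781), 23.42667007446289) z90 [0.013  0.0154]
term 76 rect ((402.4841613769531, 119.12671661376953), (388.5394592285156, 30.091712951660156), 81.28953552246094) z90 [0.0123 0.0153]
power 10 rect ((597.0209350585938, -339.15576171875), (5.597706317901611, 7.165591239929199), 15.668075561523438) z90 [0.0126 0.0143]
power 200 rect ((577.8323974609375, -363.36846923828125), (40.170494079589844, 33.763275146484375), 64.638671875) z90 [0.0184 0.0213]
power 12 rect ((585.8810424804688, -332.3262023925781), (6.945489883422852, 8.367237091064453), 5.049113750457764) z90 [0.0114 0.0138]
power 21 rect ((562.90283203125, -391.9007263183594), (13.787129402160645, 11.277002334594727), 64.67965698242188) z90 [0.0098 0.011 ]
```

View pics/ov1.png

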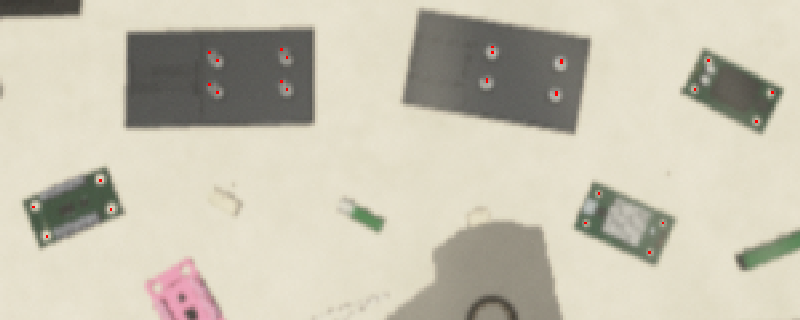

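```bash
python3 - <<'E'
from h import *
I=np.load("I.npy",allow_pickle=True).item()
p=cv2.imread("pics/scene0.png");d=np.load("scene0.npy")
for n in("logger","supply","processor"):
    x,f=fit("scene",p,n,I[n],pad=8);print(n,I[n].round(4),x.round(4),round(f,2))
for n in C:
    P=cloud(n,np.load(n+"0.npy"));s=observe()
    m=(np.hypot(P[...,0]-.188,P[...,1]+.517)<.09)&(P[...,2]>.15)&(P[...,2]<.35)
    q=P[m]
    if len(q): 
        r=(q-[.188,-.5164,0])[:,:2]@np.array([.342,-.94])
        for lo in range(-70,70,10):
            k=(r*1000>=lo)&(r*1000<lo+10)
            if k.sum()>5: print(n,lo,k.sum(),np.sort(q[k,2])[[0,2]].round(3))
P=cloud("top",np.load("top0.npy"))
for n,z in(("logger",8),("supply",8)):
    for a,b in((0,0),(-40,0),(40,0),(0,115 if n=="logger" else 95)):
        u=proj("top",place(I[n],[[a/1e3,b/1e3,.005]]))[0].round().astype(int);print(n,a,b,P[u[1]-2:u[1]+3,u[0]-2:u[0]+3,2].mean().round(4))
for u,v in((330,120),(300,250),(200,250),(450,140)): print("desk",P[v-5:v+6,u-5:u+6,2].mean().round(4))
E
```

```text
logger [0.5843 0.1227 0.0376] [0.5858 0.1226 0.0431] 2.18
supply [ 0.5907 -0.1508 -0.1605] [ 0.5901 -0.1511 -0.1719] 2.56
processor [ 0.4425 -0.2532 -0.4132] [ 0.4417 -0.2535 -0.4579] 0.4
scene -70 138 [0.285 0.29 ]
scene -60 158 [0.248 0.251]
scene -50 161 [0.245 0.247]
scene -40 116 [0.295 0.298]
scene -30 82 [0.304 0.306]
scene -20 54 [0.304 0.306]
scene -10 48 [0.302 0.303]
scene 0 52 [0.302 0.304]
scene 10 50 [0.302 0.306]
scene 20 66 [0.303 0.307]
scene 30 99 [0.295 0.304]
scene 40 166 [0.243 0.246]
scene 50 169 [0.25  0.251]
scene 60 155 [0.284 0.289]
top -70 266 [0.291 0.294]
top -60 120 [0.252 0.254]
top -50 152 [0.245 0.249]
top -40 166 [0.293 0.296]
top -30 91 [0.303 0.305]
top -20 39 [0.319 0.323]
top 30 10 [0.299 0.305]
top 40 99 [0.241 0.242]
top 50 76 [0.251 0.26 ]
top 60 137 [0.285 0.289]
logger 0 0 0.0041
logger -40 0 0.0048
logger 40 0 0.0042
logger 0 115 0.005
supply 0 0 0.0471
supply -40 0 0.0043
supply 40 0 0.0041
supply 0 95 0.0044
desk -0.0006
desk 0.0086
desk 0.0073
desk -0.0003
```

```bash
cat > g.py <<'E'
# usage: g.py x y z(mm) psi_deg(closing dir) -> offset cm & yaw
import sys,numpy as np
from rig import observe
from scipy.spatial.transform import Rotation as Ro
s=observe();w,x,y,z=s["tcp_rot"];R=Ro.from_quat([x,y,z,w]).as_matrix()
a=np.array(sys.argv[1:],float);T=a[:3]/1e3
o=R.T@(T-s["position"])*100
psi=np.degrees(np.arctan2(R[1,1],R[0,1]))
for k in(0,180,-180):
    dy=-(a[3]+k-psi);dy=(dy+360)%720-360
    thx=a[3]+k+90;j6=(180+np.degrees(np.arctan2(T[1],T[0]))-thx+180)%360-180
    print("off",o.round(2),"yaw",round(dy,1),"j6~",round(j6))
print("t",s["t"],"pos",s["position"].round(4),"psi",psi.round(2),"j6",np.degrees(s["joint_pos"][5]).round())
E
python3 g.py 448.7 299.2 120 23.7
```

```text
off [ 52.38 -67.71  13.08] yaw -93.7 j6~ 100
off [ 52.38 -67.71  13.08] yaw -273.7 j6~ -80
off [ 52.38 -67.71  13.08] yaw 86.3 j6~ -80
t 0.1 pos [ 0.1879 -0.5164  0.2496] psi -70.01 j6 82.0
```

Call:
{"api": "arm_command", "payload": {"offset": [[52.4,-67.7,13],[52.4,-67.7,13],[52.4,-67.7,13],[52.4,-67.7,13],[52.4,-67.7,13],[52.4,-67.7,13],[52.4,-67.7,13],[52.4,-67.7,13],[52.4,-67.7,13],[52.4,-67.7,13],[52.4,-67.7,13],[52.4,-67.7,13],[52.4,-67.7,13],[52.4,-67.7,13],[52.4,-67.7,13],[52.4,-67.7,13],[52.4,-67.7,13],[52.4,-67.7,13],[52.4,-67.7,13],[52.4,-67.7,13]], "yaw": [-93.7,-93.7,-93.7,-93.7,-93.7,-93.7,-93.7,-93.7,-93.7,-93.7,-93.7,-93.7,-93.7,-93.7,-93.7,-93.7,-93.7,-93.7,-93.7,-93.7], "fingers": [0.78,0.78,0.78,0.78,0.78,0.78,0.78,0.78,0.78,0.78,0.78,0.78,0.78,0.78,0.78,0.78,0.78,0.78,0.78,0.78], "grip_force": 40}}

```text
t: 2.1
position: [0.4481, 0.2975, 0.1197]
tcp_rot: [-0.0, 0.547, 0.837, -0.001]
wrist_force: [0.1, -0.7, -0.4]
opening: 0.783
gripper_force: 0.0
```

```bash
python3 g.py 448.7 299.2 18 23.7;python3 - <<'E'
from h import *
for n in C:
    p,d=snapshot(n);cv2.imwrite(f"pics/{n}1.png",p);np.save(n+"1.npy",d)
p=cv2.imread("pics/scene1.png")
I=np.load("I.npy",allow_pickle=True).item()
for n in("processor","power","logger","supply","terminal"):
    for c,q in(("scene",p),("top",cv2.imread("pics/top1.png"))):
        x,f=fit(c,q,n,I[n],pad=8);print(c,n,I[n].round(4),x.round(4),round(f,2))
print(observe()["opening"])
E
```

```text
off [ 0.14  0.14 10.17] yaw -0.0 j6~ 100
off [ 0.14  0.14 10.17] yaw -180.0 j6~ -80
off [ 0.14  0.14 10.17] yaw 180.0 j6~ -80
t 2.1 pos [0.4481 0.2975 0.1197] psi 23.69 j6 92.0
scene processor [ 0.4425 -0.2532 -0.4132] [ 0.4422 -0.2531 -0.4285] 0.39
top processor [ 0.4425 -0.2532 -0.4132] [ 0.4425 -0.2533 -0.4137] 0.69
scene power [ 0.5786 -0.3637 -0.4748] [ 0.5774 -0.3641 -0.4918] 0.42
top power [ 0.5786 -0.3637 -0.4748] [ 0.5786 -0.3637 -0.475 ] 0.7
scene logger [0.5843 0.1227 0.0376] [0.5852 0.1246 0.052 ] 3.68
top logger [0.5843 0.1227 0.0376] [0.5841 0.1239 0.0405] 3.68
scene supply [ 0.5907 -0.1508 -0.1605] [ 0.5904 -0.1515 -0.1596] 2.52
top supply [ 0.5907 -0.1508 -0.1605] [ 0.5907 -0.1508 -0.1612] 1.66
scene terminal [0.4487 0.2992 0.4136] [0.45   0.2979 0.3984] 2.16
top terminal [0.4487 0.2992 0.4136] [0.4479 0.2996 0.4323] 3.92
0.7756391321765185
```

Call:
{"api": "arm_command", "payload": {"offset": [[0.14,0.14,4],[0.14,0.14,7],[0.14,0.14,9],[0.14,0.14,9.8],[0.14,0.14,10.2],[0.14,0.14,10.2],[0.14,0.14,10.2],[0.14,0.14,10.2],[0.14,0.14,10.2],[0.14,0.14,10.2],[0.14,0.14,10.2],[0.14,0.14,10.2],[0.14,0.14,10.2],[0.14,0.14,10.2]], "yaw": [0,0,0,0,0,0,0,0,0,0,0,0,0,0], "fingers": [0.78,0.78,0.78,0.78,0.78,0.78,0.5,0.5,0.5,0.5,0.5,0.5,0.5,0.5], "grip_force": 40}}

```text
t: 3.6
position: [0.4508, 0.3006, 0.0198]
tcp_rot: [0.001, 0.547, 0.837, 0.001]
wrist_force: [0.2, -1.1, 7.7]
opening: 0.593
gripper_force: 42.2
```

Call:
{"api": "arm_command", "payload": {"offset": [[0,0,-1],[0,0,-3],[0,0,-6],[0,0,-10],[0,0,-10],[0,0,-10],[0,0,-10]], "yaw": [0,0,0,0,0,0,0], "fingers": [0.5,0.5,0.5,0.5,0.5,0.5,0.5]}}

```text
t: 4.3
position: [0.4491, 0.3, 0.1178]
tcp_rot: [-0.0, 0.547, 0.837, -0.0]
wrist_force: [-0.3, -0.8, -1.6]
opening: 0.596
gripper_force: 41.9
```

```bash
python3 g.py 584.3 122.7 120 2.2; python3 - <<'E'
from h import *
for n in C:
    p,d=snapshot(n);cv2.imwrite(f"pics/{n}2.png",p)
    s=observe()["position"];u=proj(n,s)[0].astype(int);print(n,u)
    cv2.imwrite(f"pics/{n}2c.png",cv2.resize(p[max(0,u[1]-45):u[1]+45,u[0]-60:u[0]+60],None,fx=5,fy=5,interpolation=cv2.INTER_CUBIC))
a=cv2.imread("pics/scene2c.png");b=cv2.imread("pics/top2c.png");print(a.shape,b.shape)
cv2.imwrite("pics/c3.png",cv2.resize(np.hstack([a[:450],b[:450]]),(800,300)))
E
```

```text
off [-21.67   5.26  -0.23] yaw 21.5 j6~ 100
off [-21.67   5.26  -0.23] yaw -158.5 j6~ -80
off [-21.67   5.26  -0.23] yaw 201.5 j6~ -80
t 4.3 pos [0.4491 0.3    0.1178] psi 23.69 j6 92.0
scene [221 150]
top [175 212]
(450, 600, 3) (450, 600, 3)
```

View pics/c3.png

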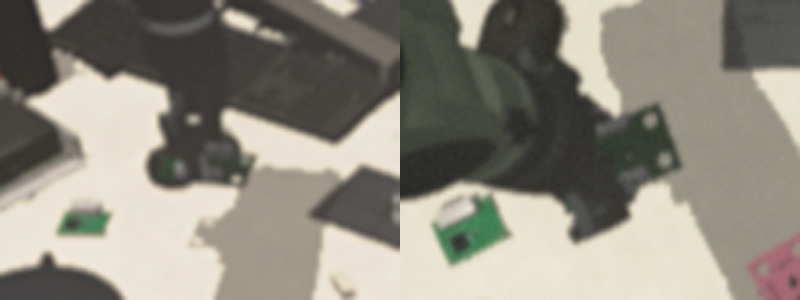

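```bash
python3 g.py 584.8 123.2 85 2.2
```

```text
off [-21.64   5.37   3.2 ] yaw 21.5 j6~ 100
off [-21.64   5.37   3.2 ] yaw -158.5 j6~ -80
off [-21.64   5.37   3.2 ] yaw 201.5 j6~ -80
t 4.4 pos [0.4488 0.2998 0.1171] psi 23.69 j6 92.0
```

Call:
{"api": "arm_command", "payload": {"offset": [[-4,1,0],[-8,2,0],[-12,3,0],[-16,4,0],[-20,5,0],[-21.64,5.37,0],[-21.64,5.37,0],[-21.64,5.37,1],[-21.64,5.37,2],[-21.64,5.37,3.0],[-21.64,5.37,3.2],[-21.64,5.37,3.2],[-21.64,5.37,3.2],[-21.64,5.37,3.2],[-21.64,5.37,3.2]], "yaw": [4,8,12,16,20,21.5,21.5,21.5,21.5,21.5,21.5,21.5,21.5,21.5,21.5], "fingers": [0.5,0.5,0.5,0.5,0.5,0.5,0.5,0.5,0.5,0.5,0.5,0.5,0.5,0.5,0.5]}}

```text
t: 5.9
position: [0.5862, 0.1237, 0.0868]
tcp_rot: [0.0, 0.693, 0.72, 0.0]
wrist_force: [0.6, -0.3, -1.3]
opening: 0.592
gripper_force: 41.9
```

```bash
python3 g.py 584.8 123.2 50 2.2; python3 - <<'E'
from h import *
I=np.load("I.npy",allow_pickle=True).item()
s=observe()["position"]
L=[]
for n in C:
    p,d=snapshot(n);cv2.imwrite(f"pics/{n}3.png",p)
    u=proj(n,s)[0].astype(int);o=u-[34,30];K=9
    c=cv2.resize(p[o[1]:o[1]+60,o[0]:o[0]+68],None,fx=K,fy=K,interpolation=cv2.INTER_CUBIC)
    f=lambda X:((proj(n,X)-o+.5)*K).round().astype(int)
    for q in f(place(I["logger"],[[a,b,.053] for a,b in H])): cv2.circle(c,q,3,(0,0,255),1)
    zb=s[2]-.0198
    b=[s[0],s[1]-.0004,np.radians(2.2)]
    for q in f(place(b,[[a,bb,zb+.003] for a,bb in H])): cv2.circle(c,q,6,(255,0,255),1)
    cv2.polylines(c,[f(place(b,[[x,y,zb+.003] for x,y in((-.026,-.045),(.026,-.045),(.026,.045),(-.026,.045))]))],True,(255,255,0),1)
    L.append(c)
cv2.imwrite("pics/c4.png",cv2.resize(np.hstack(L),(800,353)))
E
```

```text
off [-0.05 -0.15  3.68] yaw -0.0 j6~ 100
off [-0.05 -0.15  3.68] yaw -180.0 j6~ -80
off [-0.05 -0.15  3.68] yaw 180.0 j6~ -80
t 5.9 pos [0.5862 0.1237 0.0868] psi 2.19 j6 93.0
```

View pics/c4.png

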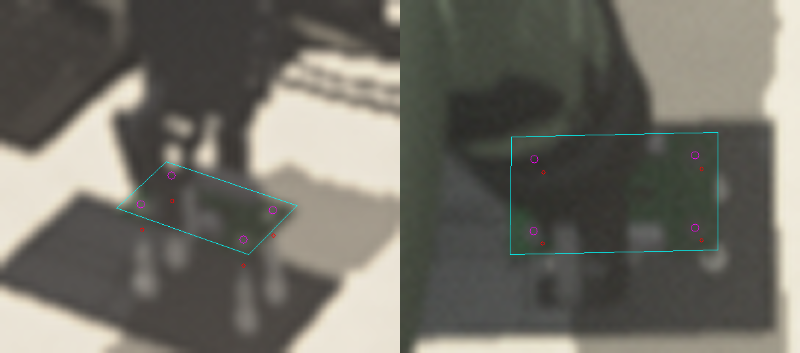

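Call:
{"api": "arm_command", "payload": {"offset": [[-0.05,-0.1,0.5],[-0.05,-0.1,1.0],[-0.05,-0.1,1.5],[-0.05,-0.1,2.0],[-0.05,-0.1,2.2],[-0.05,-0.1,2.2],[-0.05,-0.1,2.2]], "yaw": [0,0,0,0,0,0,0], "fingers": [0.5,0.5,0.5,0.5,0.5,0.5,0.5]}}

```text
t: 6.7
position: [0.585, 0.1231, 0.0643]
tcp_rot: [-0.0, 0.694, 0.72, -0.0]
wrist_force: [0.6, -0.2, -0.3]
opening: 0.591
gripper_force: 41.9
```

```bash
python3 g.py 584.8 123.2 36.8 2.2
```

```text
off [ 0.01 -0.02  2.75] yaw -0.0 j6~ 100
off [ 0.01 -0.02  2.75] yaw -180.0 j6~ -80
off [ 0.01 -0.02  2.75] yaw 180.0 j6~ -80
t 6.7 pos [0.585  0.1231 0.0643] psi 2.18 j6 93.0
```

Call:
{"api": "arm_command", "payload": {"offset": [[0,0,0.3],[0,0,0.6],[0,0,0.9],[0,0,1.2],[0,0,1.2]], "yaw": [0,0,0,0,0], "fingers": [0.5,0.5,0.5,0.5,0.5]}}

```text
t: 7.2
position: [0.5845, 0.1231, 0.0517]
tcp_rot: [-0.0, 0.694, 0.72, -0.0]
wrist_force: [-0.7, 0.9, -1.2]
opening: 0.591
gripper_force: 41.9
```

Call:
{"api": "arm_command", "payload": {"offset": [[0,0,0.4],[0,0,0.8],[0,0,1.2],[0,0,1.4],[0,0,1.5],[0,0,1.5]], "yaw": [0,0,0,0,0,0], "fingers": [0.5,0.5,0.5,0.5,0.5,0.5]}}

```text
t: 7.8
position: [0.5848, 0.1231, 0.0371]
tcp_rot: [-0.0, 0.694, 0.72, -0.0]
wrist_force: [-0.8, -0.3, -1.0]
opening: 0.593
gripper_force: 41.9
```

Call:
{"api": "arm_command", "payload": {"offset": [[0,0,0.1],[0,0,0.15],[0,0,0.15],[0,0,0.15],[0,0,0.1],[0,0,0.1],[0,0,0.1],[0,0,-1],[0,0,-4],[0,0,-8],[0,0,-12],[0,0,-12],[0,0,-12]], "yaw": [0,0,0,0,0,0,0,0,0,0,0,0,0], "fingers": [0.5,0.5,0.5,0.75,0.75,0.75,0.75,0.75,0.75,0.75,0.75,0.75,0.75]}}

```text
t: 9.1
position: [0.5859, 0.1232, 0.1592]
tcp_rot: [0.001, 0.693, 0.72, 0.001]
wrist_force: [0.1, 1.0, -0.0]
opening: 0.749
gripper_force: 0.0
```

```bash
python3 g.py 442.5 -253.2 120 -23.7
```

```text
off [-37.07 -15.78   3.86] yaw 25.9 j6~ 84
off [-37.07 -15.78   3.86] yaw -154.1 j6~ -96
off [-37.07 -15.78   3.86] yaw 205.9 j6~ -96
t 9.1 pos [0.5859 0.1232 0.1592] psi 2.19 j6 93.0
```

Call:
{"api": "arm_command", "payload": {"offset": [[-37.07,-15.78,3.86],[-37.07,-15.78,3.86],[-37.07,-15.78,3.86],[-37.07,-15.78,3.86],[-37.07,-15.78,3.86],[-37.07,-15.78,3.86],[-37.07,-15.78,3.86],[-37.07,-15.78,3.86],[-37.07,-15.78,3.86],[-37.07,-15.78,3.86],[-37.07,-15.78,3.86],[-37.07,-15.78,3.86]], "yaw": [25.9,25.9,25.9,25.9,25.9,25.9,25.9,25.9,25.9,25.9,25.9,25.9], "fingers": [0.6,0.6,0.6,0.6,0.6,0.6,0.6,0.6,0.6,0.6,0.6,0.6]}}

```text
t: 10.3
position: [0.4416, -0.2516, 0.1184]
tcp_rot: [-0.001, 0.837, 0.548, -0.0]
wrist_force: [0.7, -0.2, -1.1]
opening: 0.601
gripper_force: 0.0
```

```bash
python3 - <<'E'
from h import *
I=np.load("I.npy",allow_pickle=True).item()
L=[]
for n in C:
    p,d=snapshot(n);cv2.imwrite(f"pics/{n}4.png",p);P=cloud(n,d)
    m=dict(M["terminal"]);M["t2"]=m
    u=proj(n,[.5845,.123,.02])[0].astype(int);o=u-[36,32]
    L.append(cv2.resize(p[o[1]:o[1]+64,o[0]:o[0]+72],None,fx=5.5,fy=5.5,interpolation=cv2.INTER_CUBIC))
    for a,b in((0,0),(0,-35),(0,35),(0,30),(0,-30),(21,0),(-21,0)):
        v=proj(n,place(I["logger"],[[a/1e3,b/1e3,.02]]))[0].round().astype(int);print(n,a,b,np.median(P[v[1]-1:v[1]+2,v[0]-1:v[0]+2,2]).round(4))
cv2.imwrite("pics/c5.png",np.hstack(L))
E
python3 g.py 442.5 -253.2 23 -23.7
```

```text
scene 0 0 0.023
scene 0 -35 0.0182
scene 0 35 0.0202
scene 0 30 0.0201
scene 0 -30 0.021
scene 21 0 0.0262
scene -21 0 0.0249
top 0 0 0.0194
top 0 -35 0.0177
top 0 35 0.0183
top 0 30 0.0194
top 0 -30 0.0182
top 21 0 0.0319
top -21 0 0.0309
off [-0.1   0.12  9.56] yaw 0.1 j6~ 84
off [-0.1   0.12  9.56] yaw -179.9 j6~ -96
off [-0.1   0.12  9.56] yaw 180.1 j6~ -96
t 10.4 pos [ 0.4418 -0.2519  0.1186] psi -23.57 j6 76.0
```

View pics/c5.png

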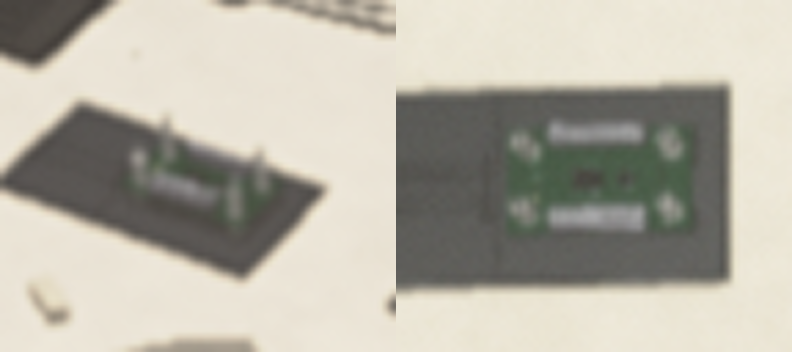

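Call:
{"api": "arm_command", "payload": {"offset": [[-0.04,0.05,4],[-0.04,0.05,7],[-0.04,0.05,8.5],[-0.04,0.05,8.5],[-0.04,0.05,8.5],[-0.04,0.05,8.5]], "yaw": [0,0,0,0,0,0], "fingers": [0.6,0.6,0.6,0.6,0.6,0.6]}}

```text
t: 11.0
position: [0.4427, -0.2542, 0.0348]
tcp_rot: [0.001, 0.837, 0.547, 0.0]
wrist_force: [-0.5, 0.1, 0.8]
opening: 0.598
gripper_force: 0.0
```

```bash
python3 g.py 442.5 -253.2 23 -23.7
```

```text
off [ 0.08 -0.06  1.18] yaw 0.0 j6~ 84
off [ 0.08 -0.06  1.18] yaw -180.0 j6~ -96
off [ 0.08 -0.06  1.18] yaw 180.0 j6~ -96
t 11.0 pos [ 0.4427 -0.2542  0.0348] psi -23.67 j6 76.0
```

Call:
{"api": "arm_command", "payload": {"offset": [[0.06,-0.05,0.8],[0.06,-0.05,1.1],[0.06,-0.05,1.1],[0.06,-0.05,1.1],[0.06,-0.05,1.1],[0.06,-0.05,1.1],[0.06,-0.05,1.1],[0.06,-0.05,1.1],[0.06,-0.05,1.1],[0.06,-0.05,1.1]], "yaw": [0,0,0,0,0,0,0,0,0,0], "fingers": [0.6,0.6,0.3,0.3,0.3,0.3,0.3,0.3,0.3,0.3], "grip_force": 40}}

```text
t: 12.0
position: [0.4414, -0.2532, 0.0227]
tcp_rot: [0.0, 0.837, 0.547, -0.0]
wrist_force: [-1.0, 0.0, 0.1]
opening: 0.383
gripper_force: 41.0
```

```bash
python3 g.py 442.5 -253.2 23 -23.7
```

```text
off [ 0.04  0.1  -0.03] yaw -0.0 j6~ 84
off [ 0.04  0.1  -0.03] yaw -180.0 j6~ -96
off [ 0.04  0.1  -0.03] yaw 180.0 j6~ -96
t 12.0 pos [ 0.4414 -0.2532  0.0227] psi -23.72 j6 76.0
```

```bash
python3 g.py 584.8 122.3 100 2.2
```

```text
off [40.15 -1.98 -7.73] yaw -25.9 j6~ 100
off [40.15 -1.98 -7.73] yaw -205.9 j6~ -80
off [40.15 -1.98 -7.73] yaw 154.1 j6~ -80
t 12.0 pos [ 0.4414 -0.2532  0.0227] psi -23.72 j6 76.0
```

Call:
{"api": "arm_command", "payload": {"offset": [[0,0,-2],[0,0,-6],[0,0,-10],[3,0,-12],[7,-0.3,-12],[11,-0.5,-12],[15,-0.8,-12],[19,-1,-12],[23,-1.2,-12],[27,-1.4,-12],[31,-1.6,-12],[35,-1.8,-11],[38,-1.9,-10],[39.5,-1.95,-9],[40.15,-1.98,-8],[40.15,-1.98,-7.7],[40.15,-1.98,-7.7],[40.15,-1.98,-7.7],[40.15,-1.98,-7.7],[40.15,-1.98,-7.7]], "yaw": [0,0,0,-2,-4,-6,-8,-11,-14,-17,-20,-22,-24,-25.9,-25.9,-25.9,-25.9,-25.9,-25.9,-25.9], "fingers": [0.3,0.3,0.3,0.3,0.3,0.3,0.3,0.3,0.3,0.3,0.3,0.3,0.3,0.3,0.3,0.3,0.3,0.3,0.3,0.3]}}

```text
t: 14.0
position: [0.5851, 0.1217, 0.1003]
tcp_rot: [0.0, 0.694, 0.72, 0.0]
wrist_force: [-1.0, 0.0, -0.7]
opening: 0.387
gripper_force: 40.8
```

```bash
python3 g.py 584.8 122.3 80 2.2; python3 - <<'E'
from h import *
I=np.load("I.npy",allow_pickle=True).item()
s=observe()["position"]
L=[]
for n in C:
    p,d=snapshot(n);cv2.imwrite(f"pics/{n}5.png",p)
    u=proj(n,s)[0].astype(int);o=u-[34,30];K=9
    c=cv2.resize(p[o[1]:o[1]+60,o[0]:o[0]+68],None,fx=K,fy=K,interpolation=cv2.INTER_CUBIC)
    f=lambda X:((proj(n,X)-o+.5)*K).round().astype(int)
    zb=s[2]-.0227
    b=[s[0],s[1]+.0004,np.radians(2.2)]
    for q in f(place(b,[[a,bb,zb+.003] for a,bb in H])): cv2.circle(c,q,6,(255,0,255),1)
    cv2.polylines(c,[f(place(b,[[x,y,zb+.003] for x,y in((-.026,-.045),(.026,-.045),(.026,.045),(-.026,.045))]))],True,(255,255,0),1)
    L.append(c)
cv2.imwrite("pics/c6.png",cv2.resize(np.hstack(L),(800,353)))
E
```

```text
off [ 0.06 -0.03  2.03] yaw -0.1 j6~ 100
off [ 0.06 -0.03  2.03] yaw -180.1 j6~ -80
off [ 0.06 -0.03  2.03] yaw 179.9 j6~ -80
t 14.0 pos [0.5851 0.1217 0.1003] psi 2.12 j6 93.0
```

View pics/c6.png

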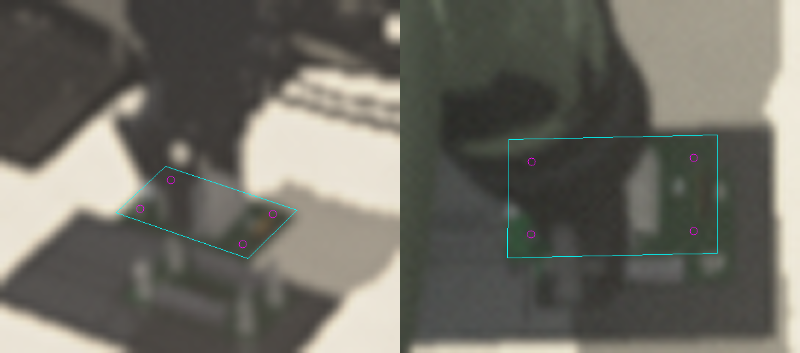

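Call:
{"api": "arm_command", "payload": {"offset": [[0.05,-0.02,0.8],[0.05,-0.02,1.6],[0.05,-0.02,2.2],[0.05,-0.02,2.5],[0.05,-0.02,2.8],[0.05,-0.02,3.0],[0.05,-0.02,3.0]], "yaw": [0,0,0,0,0,0,0], "fingers": [0.3,0.3,0.3,0.3,0.3,0.3,0.3]}}

```text
t: 14.8
position: [0.5844, 0.1229, 0.0694]
tcp_rot: [-0.0, 0.693, 0.72, -0.0]
wrist_force: [0.3, 0.3, -1.8]
opening: 0.385
gripper_force: 40.8
```

Call:
{"api": "arm_command", "payload": {"offset": [[0,0,0.2],[0,0,0.4],[0,0,0.6],[0,0,0.68],[0,0,0.72],[0,0,0.72]], "yaw": [0,0,0,0,0,0], "fingers": [0.3,0.3,0.3,0.3,0.3,0.3]}}

```text
t: 15.4
position: [0.5845, 0.1229, 0.0627]
tcp_rot: [-0.0, 0.694, 0.72, -0.0]
wrist_force: [-1.0, 0.0, 1.7]
opening: 0.389
gripper_force: 41.2
```

Call:
{"api": "arm_command", "payload": {"offset": [[0,0,0],[0,0,0],[0,0,0],[0,0,-1],[0,0,-4],[0,0,-8],[0,0,-10],[0,0,-10],[0,0,-10]], "yaw": [0,0,0,0,0,0,0,0,0], "fingers": [0.6,0.6,0.6,0.6,0.6,0.6,0.6,0.6,0.6]}}

```text
t: 16.3
position: [0.5848, 0.1229, 0.1631]
tcp_rot: [0.0, 0.694, 0.72, 0.0]
wrist_force: [-0.2, -0.5, -1.1]
opening: 0.603
gripper_force: 0.0
```

```bash
python3 g.py 578.6 -363.7 120 -27.2
```

```text
off [-48.61  -2.48   4.3 ] yaw 29.4 j6~ 85
off [-48.61  -2.48   4.3 ] yaw -150.6 j6~ -95
off [-48.61  -2.48   4.3 ] yaw 209.4 j6~ -95
t 16.3 pos [0.5848 0.1229 0.1631] psi 2.18 j6 93.0
```

Call:
{"api": "arm_command", "payload": {"offset": [[-48.6,-2.48,4.3],[-48.6,-2.48,4.3],[-48.6,-2.48,4.3],[-48.6,-2.48,4.3],[-48.6,-2.48,4.3],[-48.6,-2.48,4.3],[-48.6,-2.48,4.3],[-48.6,-2.48,4.3],[-48.6,-2.48,4.3],[-48.6,-2.48,4.3],[-48.6,-2.48,4.3],[-48.6,-2.48,4.3],[-48.6,-2.48,4.3],[-48.6,-2.48,4.3],[-48.6,-2.48,4.3],[-48.6,-2.48,4.3]], "yaw": [29.4,29.4,29.4,29.4,29.4,29.4,29.4,29.4,29.4,29.4,29.4,29.4,29.4,29.4,29.4,29.4], "fingers": [0.6,0.6,0.6,0.6,0.6,0.6,0.6,0.6,0.6,0.6,0.6,0.6,0.6,0.6,0.6,0.6]}}

```text
t: 17.9
position: [0.5787, -0.3627, 0.1198]
tcp_rot: [0.0, 0.853, 0.521, 0.0]
wrist_force: [0.4, 0.4, -0.2]
opening: 0.596
gripper_force: 0.0
```

```bash
python3 g.py 578.6 -363.7 23 -27.2; python3 - <<'E'
from h import *
I=np.load("I.npy",allow_pickle=True).item()
L=[]
for n in C:
    p,d=snapshot(n);cv2.imwrite(f"pics/{n}6.png",p);P=cloud(n,d)
    u=proj(n,[.5845,.123,.02])[0].astype(int);o=u-[36,32]
    L.append(cv2.resize(p[o[1]:o[1]+64,o[0]:o[0]+72],None,fx=5.5,fy=5.5,interpolation=cv2.INTER_CUBIC))
    x,f=fit(n,p,"processor",[.5846,.1227,.038],z=.04,pad=4);print(n,x.round(4),f)
    for a,b in((0,-27),(0,27),(22,0),(-22,0),(22,-25),(-22,25)):
        v=proj(n,place(I["logger"],[[a/1e3,b/1e3,.043]]))[0].round().astype(int);print(n,a,b,np.median(P[v[1]-1:v[1]+2,v[0]-1:v[0]+2,2]).round(4))
cv2.imwrite("pics/c7.png",np.hstack(L))
E
```

```text
off [-0.09  0.03  9.68] yaw 0.1 j6~ 85
off [-0.09  0.03  9.68] yaw -179.9 j6~ -95
off [-0.09  0.03  9.68] yaw 180.1 j6~ -95
t 17.9 pos [ 0.5787 -0.3627  0.1198] psi -27.14 j6 79.0
scene [0.5529 0.1056 0.3371] 2.383041685302033
scene 0 -27 0.0443
scene 0 27 0.0562
scene 22 0 0.0576
scene -22 0 0.0411
scene 22 -25 0.0423
scene -22 25 0.0418
top [0.566  0.1102 0.3534] 3.634803364869183
top 0 -27 0.0437
top 0 27 0.0429
top 22 0 0.0428
top -22 0 0.0412
top 22 -25 0.0398
top -22 25 0.0411
```

View pics/c7.png

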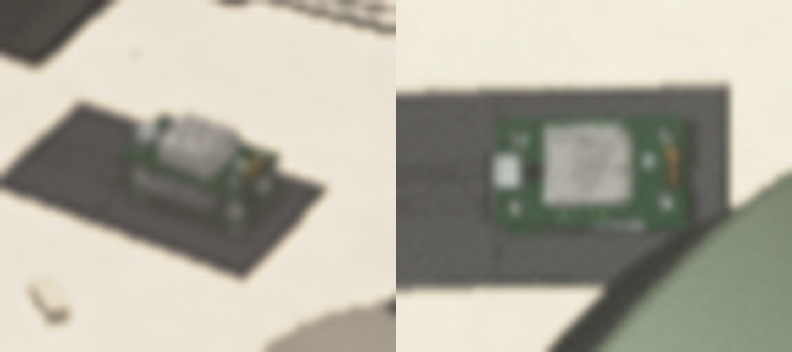

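Call:
{"api": "arm_command", "payload": {"offset": [[-0.04,0,4],[-0.04,0,7],[-0.04,0,8.7],[-0.04,0,8.7],[-0.04,0,8.7],[-0.04,0,8.7]], "yaw": [0,0,0,0,0,0], "fingers": [0.6,0.6,0.6,0.6,0.6,0.6]}}

```text
t: 18.6
position: [0.5792, -0.3648, 0.0342]
tcp_rot: [0.001, 0.854, 0.521, 0.0]
wrist_force: [0.2, -0.0, -0.4]
opening: 0.605
gripper_force: 0.0
```

```bash
python3 g.py 578.6 -363.7 23 -27.2
```

```text
off [ 0.07 -0.1   1.12] yaw -0.0 j6~ 85
off [ 0.07 -0.1   1.12] yaw -180.0 j6~ -95
off [ 0.07 -0.1   1.12] yaw 180.0 j6~ -95
t 18.6 pos [ 0.5792 -0.3648  0.0342] psi -27.21 j6 79.0
```

Call:
{"api": "arm_command", "payload": {"offset": [[0.05,-0.08,0.8],[0.05,-0.08,1.1],[0.05,-0.08,1.1],[0.05,-0.08,1.1],[0.05,-0.08,1.1],[0.05,-0.08,1.1],[0.05,-0.08,1.1],[0.05,-0.08,1.1],[0.05,-0.08,1.1],[0.05,-0.08,1.1]], "yaw": [0,0,0,0,0,0,0,0,0,0], "fingers": [0.6,0.6,0.28,0.28,0.28,0.28,0.28,0.28,0.28,0.28], "grip_force": 40}}

```text
t: 19.6
position: [0.5778, -0.3633, 0.0217]
tcp_rot: [0.0, 0.854, 0.521, 0.0]
wrist_force: [0.6, -0.2, 2.7]
opening: 0.368
gripper_force: 40.3
```

```bash
python3 g.py 578.6 -363.7 23 -27.2; python3 g.py 590.6 -150.8 70 -9.3
```

```text
off [ 0.    0.09 -0.13] yaw -0.0 j6~ 85
off [ 0.    0.09 -0.13] yaw -180.0 j6~ -95
off [ 0.    0.09 -0.13] yaw 180.0 j6~ -95
t 19.6 pos [ 0.5778 -0.3633  0.0217] psi -27.22 j6 79.0
off [19.49 -8.58 -4.83] yaw -17.9 j6~ 85
off [19.49 -8.58 -4.83] yaw -197.9 j6~ -95
off [19.49 -8.58 -4.83] yaw 162.1 j6~ -95
t 19.6 pos [ 0.5778 -0.3633  0.0217] psi -27.22 j6 79.0
```

Call:
{"api": "arm_command", "payload": {"offset": [[0,0,-2],[0,0,-6],[3,-1.3,-8],[6,-2.6,-8],[10,-4.4,-8],[14,-6.2,-8],[18,-7.9,-8],[19.5,-8.6,-7],[19.5,-8.6,-6],[19.5,-8.6,-5],[19.5,-8.6,-4.8],[19.5,-8.6,-4.8],[19.5,-8.6,-4.8],[19.5,-8.6,-4.8],[19.5,-8.6,-4.8]], "yaw": [0,0,-3,-6,-9,-12,-15,-17.9,-17.9,-17.9,-17.9,-17.9,-17.9,-17.9,-17.9], "fingers": [0.28,0.28,0.28,0.28,0.28,0.28,0.28,0.28,0.28,0.28,0.28,0.28,0.28,0.28,0.28]}}

```text
t: 21.1
position: [0.5906, -0.151, 0.0699]
tcp_rot: [0.0, 0.762, 0.647, 0.0]
wrist_force: [-0.6, 0.2, -1.0]
opening: 0.363
gripper_force: 40.0
```

```bash
python3 g.py 590.6 -150.9 50 -9.3
```

```text
off [ 0.01 -0.01  1.99] yaw -0.1 j6~ 85
off [ 0.01 -0.01  1.99] yaw -180.1 j6~ -95
off [ 0.01 -0.01  1.99] yaw 179.9 j6~ -95
t 21.1 pos [ 0.5906 -0.151   0.0699] psi -9.35 j6 78.0
```

Call:
{"api": "arm_command", "payload": {"offset": [[0,0,0.6],[0,0,1.2],[0,0,1.6],[0,0,2.0],[0,0,2.3],[0,0,2.3]], "yaw": [0,0,0,0,0,0], "fingers": [0.28,0.28,0.28,0.28,0.28,0.28]}}

```text
t: 21.7
position: [0.59, -0.1503, 0.0458]
tcp_rot: [-0.0, 0.762, 0.647, -0.0]
wrist_force: [0.5, -0.4, -0.8]
opening: 0.361
gripper_force: 40.0
```

Call:
{"api": "arm_command", "payload": {"offset": [[0,0,0.2],[0,0,0.4],[0,0,0.6],[0,0,0.72],[0,0,0.78],[0,0,0.78]], "yaw": [0,0,0,0,0,0], "fingers": [0.28,0.28,0.28,0.28,0.28,0.28]}}

```text
t: 22.3
position: [0.5904, -0.1505, 0.0387]
tcp_rot: [0.0, 0.762, 0.647, 0.0]
wrist_force: [-0.4, 0.1, -1.4]
opening: 0.364
gripper_force: 40.0
```

Call:
{"api": "arm_command", "payload": {"offset": [[0,0,0.05],[0,0,0.05],[0,0,0.05],[0,0,-1],[0,0,-4],[0,0,-8],[0,0,-10],[0,0,-10]], "yaw": [0,0,0,0,0,0,0,0], "fingers": [0.55,0.55,0.55,0.55,0.55,0.55,0.55,0.55]}}

```text
t: 23.1
position: [0.593, -0.1514, 0.1433]
tcp_rot: [0.003, 0.762, 0.647, 0.002]
wrist_force: [-0.1, 0.1, 0.0]
opening: 0.547
gripper_force: 0.0
```

```bash
python3 - <<'E'
from h import *
p=cv2.imread("pics/top0.png").astype(float);p1=cv2.imread("pics/scene4.png")
def up(c,n,im,r,zc):
    o=np.array(c)-r;g=im[o[1]:o[1]+2*r,o[0]:o[0]+2*r].astype(np.float32)
    bg=np.median(g.reshape(-1,3),0);D=np.abs(g-bg).sum(-1)
    D=cv2.resize(D,None,fx=8,fy=8,interpolation=cv2.INTER_CUBIC)
    return D,o
for name,c,zc,th in(("cell",(300,220),.0085,70),("lc",(249,215),.0065,25)):
    D,o=up(c,"top",p,13,zc);m=(D>th).astype(np.uint8)
    k,l,st,ce=cv2.connectedComponentsWithStats(m);i=1+np.argmax(st[1:,4])
    v,u=np.nonzero(l==i);uv=np.c_[(u+.5)/8-.5+o[0],(v+.5)/8-.5+o[1]]
    X=unproj("top",uv,zc)[:,:2]*1000
    r=cv2.minAreaRect(X.astype(np.float32));print(name,r,"mean",X.mean(0).round(1))
    ev,e=np.linalg.eigh(np.cov(X.T));a=e[:,1]*np.sign(e[1,1]);print("psi",np.degrees(np.arctan2(-a[0],a[1])).round(1))
# supply board check from depth
s,d=snapshot("top");cv2.imwrite("pics/top7.png",s);P=cloud("top",d);sc,ds=snapshot("scene");cv2.imwrite("pics/scene7.png",sc);Q=cloud("scene",ds)
I=np.load("I.npy",allow_pickle=True).item()
for a,b in((0,-27),(0,27),(22,0),(-22,0),(22,-25),(-22,25)):
    for n,W in(("top",P),("scene",Q)):
        v=proj(n,place(I["supply"],[[a/1e3,b/1e3,.02]]))[0].round().astype(int);print(n,a,b,np.median(W[v[1]-1:v[1]+2,v[0]-1:v[0]+2,2]).round(4),end="; ")
u=proj("top",[.5,.05,0])[0].astype(int);o=u-[50,40]
cell=s[o[1]:o[1]+80,o[0]:o[0]+110]
u=proj("scene",[.55,-.05,0])[0].astype(int);o=u-[50,40]
cv2.imwrite("pics/c8.png",cv2.resize(np.hstack([cell,sc[o[1]:o[1]+80,o[0]:o[0]+110]]),(800,291),interpolation=cv2.INTER_CUBIC))
E
```

```text
cell ((445.52337646484375, 8.379280090332031), (50.86454772949219, 19.217002868652344), 61.04045867919922) mean [444.2   5.6]
psi -31.3
lc ((460.224609375, 142.09210205078125), (40.25672912597656, 18.168052673339844), 41.308387756347656) mean [459.2 141.1]
psi -42.9
top 0 -27 0.6887; scene 0 -27 0.0244; top 0 27 0.6961; scene 0 27 0.0357; top 22 0 0.6893; scene 22 0 0.0363; top -22 0 0.6989; scene -22 0 0.0181; top 22 -25 0.6855; scene 22 -25 0.016; top -22 25 0.7009; scene -22 25 0.0192;
```

View pics/c8.png

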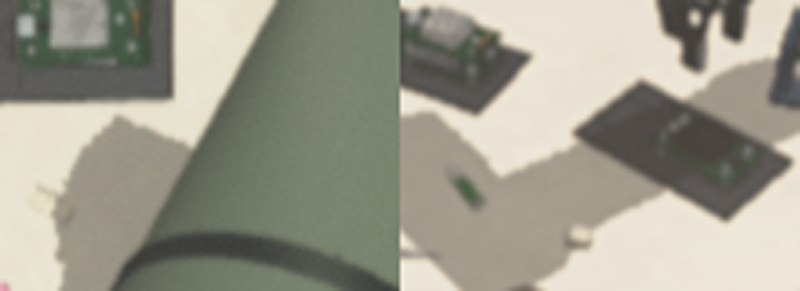

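```bash
python3 g.py 445.5 8.2 80 -30; python3 - <<'E'
from h import *
I=np.load("I.npy",allow_pickle=True).item()
print(place([.5847,.1228,.0384],[[0,.092,0]]),place([.5906,-.1508,-.162],[[0,.085,0]]))
sc,ds=snapshot("scene");Q=cloud("scene",ds)
for n,c,z0 in(("lc",(.457,.145),.006),("cell",(.445,.008),.006)):
    m=(np.hypot(Q[...,0]-c[0],Q[...,1]-c[1])<.04)&(Q[...,2]>z0)&(Q[...,2]<.03)
    k,l=cv2.connectedComponents(m.astype(np.uint8))
    for i in range(1,k):
        q=Q[l==i]
        if len(q)>15: print(n,len(q),cv2.minAreaRect(q[:,:2].astype(np.float32)*1000),np.percentile(q[:,2],[50,95]))
E
```

```text
off [ 13.32 -16.89   5.91] yaw 20.7 j6~ 121
off [ 13.32 -16.89   5.91] yaw -159.3 j6~ -59
off [ 13.32 -16.89   5.91] yaw 200.7 j6~ -59
t 23.2 pos [ 0.5906 -0.1506  0.1394] psi -9.31 j6 78.0
[[0.58116807 0.21473218 0.        ]] [[ 0.60430985 -0.06691293  0.        ]]
lc 37 ((454.0177001953125, 143.5375518798828), (39.11617660522461, 13.257733345031738), 62.224056243896484) [0.01155649 0.01545749]
cell 56 ((443.3067321777344, 8.81568717956543), (47.96810531616211, 14.528524398803711), 62.42898941040039) [0.01331267 0.01765193]
```

Call:
{"api": "arm_command", "payload": {"offset": [[13.3,-16.9,5.9],[13.3,-16.9,5.9],[13.3,-16.9,5.9],[13.3,-16.9,5.9],[13.3,-16.9,5.9],[13.3,-16.9,5.9],[13.3,-16.9,5.9],[13.3,-16.9,5.9],[13.3,-16.9,5.9],[13.3,-16.9,5.9]], "yaw": [19.5,19.5,19.5,19.5,19.5,19.5,19.5,19.5,19.5,19.5], "fingers": [0.4,0.4,0.4,0.4,0.4,0.4,0.4,0.4,0.4,0.4]}}

```text
t: 24.25
position: [0.446, 0.0074, 0.0798]
tcp_rot: [0.0, 0.861, 0.508, 0.0]
wrist_force: [0.3, -0.5, -0.4]
opening: 0.397
gripper_force: 0.0
```

```bash
python3 g.py 445 8.3 24.5 -29
```

```text
off [ 0.03 -0.14  5.53] yaw 0.1 j6~ 120
off [ 0.03 -0.14  5.53] yaw -179.9 j6~ -60
off [ 0.03 -0.14  5.53] yaw 180.1 j6~ -60
t 24.25 pos [0.446  0.0074 0.0798] psi -28.89 j6 110.0
```

Call:
{"api": "arm_command", "payload": {"offset": [[0,-0.08,2.5],[0,-0.08,4.5],[0,-0.08,5.5],[0,-0.08,5.5],[0,-0.08,5.5],[0,-0.08,5.5],[0,-0.08,5.5],[0,-0.08,5.5],[0,-0.08,5.5],[0,-0.08,5.5],[0,-0.08,5.5]], "yaw": [0,0,0,0,0,0,0,0,0,0,0], "fingers": [0.4,0.4,0.4,0.4,0.1,0.1,0.1,0.1,0.1,0.1,0.1], "grip_force": 30}}

```text
t: 25.35
position: [0.4449, 0.0085, 0.0252]
tcp_rot: [0.0, 0.861, 0.509, 0.0]
wrist_force: [0.5, -0.2, 6.6]
opening: 0.183
gripper_force: 31.2
```

```bash
python3 g.py 581.2 214.7 60 2.2
```

```text
off [24.64  2.   -3.47] yaw -31.0 j6~ 108
off [24.64  2.   -3.47] yaw -211.0 j6~ -72
off [24.64  2.   -3.47] yaw 149.0 j6~ -72
t 25.35 pos [0.4449 0.0085 0.0252] psi -28.81 j6 110.0
```

Call:
{"api": "arm_command", "payload": {"offset": [[0,0,-3],[0,0,-8],[1,0,-12],[5,0.4,-12.5],[9,0.7,-12.5],[13,1,-12.5],[17,1.4,-12.5],[21,1.7,-12.5],[24,2,-12.5],[24.6,2,-12],[24.6,2,-8],[24.6,2,-5],[24.6,2,-3.5],[24.6,2,-3.5],[24.6,2,-3.5],[24.6,2,-3.5]], "yaw": [0,0,-4,-8,-12,-16,-20,-25,-31,-31,-31,-31,-31,-31,-31,-31], "fingers": [0.1,0.1,0.1,0.1,0.1,0.1,0.1,0.1,0.1,0.1,0.1,0.1,0.1,0.1,0.1,0.1]}}

```text
t: 26.95
position: [0.5813, 0.2144, 0.0609]
tcp_rot: [0.001, 0.694, 0.72, 0.001]
wrist_force: [0.7, 0.7, 1.1]
opening: 0.179
gripper_force: 30.7
```

```bash
python3 g.py 581.2 214.7 31 2.2
```

```text
off [ 0.03 -0.01  2.99] yaw -0.0 j6~ 108
off [ 0.03 -0.01  2.99] yaw -180.0 j6~ -72
off [ 0.03 -0.01  2.99] yaw 180.0 j6~ -72
t 26.95 pos [0.5813 0.2144 0.0609] psi 2.15 j6 101.0
```

Call:
{"api": "arm_command", "payload": {"offset": [[0,0,1],[0,0,2],[0,0,2.6],[0,0,2.9],[0,0,2.9],[0,0,2.9]], "yaw": [0,0,0,0,0,0], "fingers": [0.1,0.1,0.1,0.1,0.1,0.1]}}

```text
t: 27.55
position: [0.5816, 0.2144, 0.0311]
tcp_rot: [0.001, 0.694, 0.72, 0.001]
wrist_force: [1.9, -0.1, 3.0]
opening: 0.182
gripper_force: 31.1
```

Release gently and rise, then go to the long housing.

Call:
{"api": "arm_command", "payload": {"offset": [[0,0,0],[0,0,0],[0,0,0],[0,0,-1],[0,0,-4],[0,0,-8],[0,0,-12],[0,0,-12]], "yaw": [0,0,0,0,0,0,0,0], "fingers": [0.3,0.35,0.35,0.35,0.35,0.35,0.35,0.35]}}

```text
t: 28.35
position: [0.5843, 0.2154, 0.1576]
tcp_rot: [0.003, 0.693, 0.72, 0.005]
wrist_force: [-0.0, 0.5, 0.3]
opening: 0.351
gripper_force: 0.0
```

```bash
python3 g.py 455 145.2 80 -29
```

```text
off [ -6.54 -13.27   7.61] yaw 31.2 j6~ 137
off [ -6.54 -13.27   7.61] yaw -148.8 j6~ -43
off [ -6.54 -13.27   7.61] yaw 211.2 j6~ -43
t 28.35 pos [0.5843 0.2154 0.1576] psi 2.19 j6 101.0
```

Call:
{"api": "arm_command", "payload": {"offset": [[-2,-4,0],[-4,-8,0],[-6,-12,2],[-6.5,-13.1,5],[-6.5,-13.1,7.3],[-6.5,-13.1,7.3],[-6.5,-13.1,7.3],[-6.5,-13.1,7.3],[-6.5,-13.1,7.3]], "yaw": [8,16,24,31.2,31.2,31.2,31.2,31.2,31.2], "fingers": [0.4,0.4,0.4,0.4,0.4,0.4,0.4,0.4,0.4]}}

```text
t: 29.25
position: [0.4534, 0.1448, 0.0788]
tcp_rot: [0.0, 0.862, 0.508, 0.001]
wrist_force: [-0.3, 0.2, -1.0]
opening: 0.398
gripper_force: 0.0
```

```bash
python3 g.py 455 145.2 21 -29; python3 - <<'E'
from h import *
L=[]
for n in C:
    p,d=snapshot(n);cv2.imwrite(f"pics/{n}8.png",p)
    for c in([.581,.19,.01],[.455,.145,.01]):
        u=proj(n,c)[0].astype(int);o=u-[25,22];L.append(cv2.resize(p[o[1]:o[1]+44,o[0]:o[0]+50],None,fx=8,fy=8,interpolation=cv2.INTER_CUBIC)[:300])
cv2.imwrite("pics/c9.png",np.vstack([np.hstack(L[:2]),np.hstack(L[2:])]))
E
```

```text
off [0.11 0.11 5.78] yaw 0.0 j6~ 137
off [0.11 0.11 5.78] yaw -180.0 j6~ -43
off [0.11 0.11 5.78] yaw 180.0 j6~ -43
t 29.25 pos [0.4534 0.1448 0.0788] psi -29.0 j6 128.0
```

View pics/c9.png

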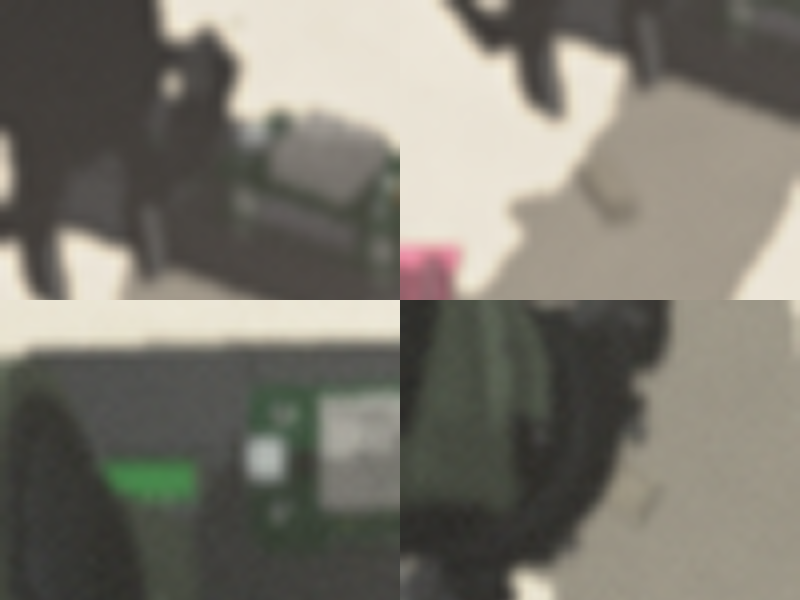

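Call:
{"api": "arm_command", "payload": {"offset": [[0.05,0.05,2.5],[0.05,0.05,4.5],[0.05,0.05,5.5],[0.05,0.05,5.5],[0.05,0.05,5.5],[0.05,0.05,5.5],[0.05,0.05,5.5],[0.05,0.05,5.5],[0.05,0.05,5.5],[0.05,0.05,5.5],[0.05,0.05,5.5]], "yaw": [0,0,0,0,0,0,0,0,0,0,0], "fingers": [0.4,0.4,0.4,0.4,0.1,0.1,0.1,0.1,0.1,0.1,0.1], "grip_force": 30}}

```text
t: 30.45
position: [0.4535, 0.1448, 0.0235]
tcp_rot: [0.0, 0.862, 0.507, 0.001]
wrist_force: [-1.7, -0.3, 5.8]
opening: 0.143
gripper_force: 32.1
```

```bash
python3 g.py 604.3 -66.9 60 -9.3
```

```text
off [-11.2   23.46  -3.63] yaw -19.7 j6~ 93
off [-11.2   23.46  -3.63] yaw -199.7 j6~ -87
off [-11.2   23.46  -3.63] yaw 160.3 j6~ -87
t 30.45 pos [0.4535 0.1448 0.0235] psi -29.01 j6 128.0
```

Call:
{"api": "arm_command", "payload": {"offset": [[0,0,-3],[0,0,-8],[-1,2,-12],[-3,6,-12.5],[-5,10,-12.5],[-7,14,-12.5],[-9,18,-12.5],[-10.6,22,-12.5],[-11.2,23.5,-12],[-11.2,23.5,-8],[-11.2,23.5,-5],[-11.2,23.5,-3.6],[-11.2,23.5,-3.6],[-11.2,23.5,-3.6],[-11.2,23.5,-3.6]], "yaw": [0,0,-2,-5,-8,-11,-14,-17,-19.7,-19.7,-19.7,-19.7,-19.7,-19.7,-19.7], "fingers": [0.1,0.1,0.1,0.1,0.1,0.1,0.1,0.1,0.1,0.1,0.1,0.1,0.1,0.1,0.1]}}

```text
t: 31.95
position: [0.6053, -0.0674, 0.0605]
tcp_rot: [0.001, 0.762, 0.647, 0.001]
wrist_force: [0.2, 0.6, 0.2]
opening: 0.14
gripper_force: 31.3
```

```bash
python3 g.py 604.3 -66.9 29 -9.3; python3 - <<'E'
from h import *
L=[]
for n in C:
    p,d=snapshot(n);u=proj(n,observe()["position"])[0].astype(int);o=u-[25,20];L.append(cv2.resize(p[o[1]:o[1]+44,o[0]:o[0]+50],None,fx=8,fy=8,interpolation=cv2.INTER_CUBIC))
cv2.imwrite("pics/c10.png",np.hstack(L))
E
```

```text
off [ 0.03 -0.12  3.15] yaw 0.0 j6~ 93
off [ 0.03 -0.12  3.15] yaw -180.0 j6~ -87
off [ 0.03 -0.12  3.15] yaw 180.0 j6~ -87
t 31.95 pos [ 0.6053 -0.0674  0.0605] psi -9.3 j6 86.0
```

View pics/c10.png

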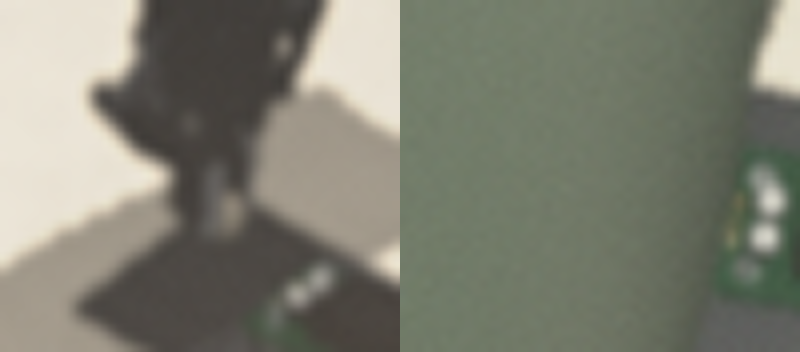

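Housing is held level in the jaws (scene crop about (225,210)), over the pocket. Lower it.

Call:
{"api": "arm_command", "payload": {"offset": [[0,-0.06,1],[0,-0.06,2],[0,-0.06,2.7],[0,-0.06,3.0],[0,-0.06,3.15],[0,-0.06,3.15]], "yaw": [0,0,0,0,0,0], "fingers": [0.1,0.1,0.1,0.1,0.1,0.1]}}

```text
t: 32.65
position: [0.6023, -0.0669, 0.0284]
tcp_rot: [-0.001, 0.762, 0.647, -0.001]
wrist_force: [-6.4, 2.1, 16.4]
opening: 0.144
gripper_force: 33.2
```

Call:
{"api": "arm_command", "payload": {"offset": [[0,0,-0.15],[0,0,-0.15],[0,0,-0.15],[0,0,-0.15],[0,0,-1.5],[0,0,-5],[0,0,-9],[0,0,-12],[0,0,-12]], "yaw": [0,0,0,0,0,0,0,0,0], "fingers": [0.1,0.3,0.32,0.32,0.32,0.32,0.32,0.32,0.32]}}

```text
t: 33.55
position: [0.6067, -0.0679, 0.1531]
tcp_rot: [0.004, 0.762, 0.647, 0.003]
wrist_force: [1.4, -0.4, 0.1]
opening: 0.32
gripper_force: 0.0
```

```bash
python3 g.py 330 330 250 30
```

```text
off [ 34.78 -33.65 -10.02] yaw -39.3 j6~ 105
off [ 34.78 -33.65 -10.02] yaw -219.3 j6~ -75
off [ 34.78 -33.65 -10.02] yaw 140.7 j6~ -75
t 33.55 pos [ 0.6067 -0.0679  0.1531] psi -9.31 j6 86.0
```

```bash
python3 g.py 230 -480 250 -60
```

```text
off [-46.77 -30.41  -9.94] yaw 50.7 j6~ 86
off [-46.77 -30.41  -9.94] yaw -129.3 j6~ -94
off [-46.77 -30.41  -9.94] yaw 230.7 j6~ -94
t 33.55 pos [ 0.6067 -0.0679  0.1531] psi -9.31 j6 86.0
```

Call:
{"api": "arm_command", "payload": {"offset": [[0,0,-5],[-2,-1,-9.9],[-46.8,-30.4,-9.9],[-46.8,-30.4,-9.9],[-46.8,-30.4,-9.9],[-46.8,-30.4,-9.9],[-46.8,-30.4,-9.9],[-46.8,-30.4,-9.9],[-46.8,-30.4,-9.9],[-46.8,-30.4,-9.9],[-46.8,-30.4,-9.9],[-46.8,-30.4,-9.9],[-46.8,-30.4,-9.9],[-46.8,-30.4,-9.9],[-46.8,-30.4,-9.9],[-46.8,-30.4,-9.9]], "yaw": [0,4,50,50,50,50,50,50,50,50,50,50,50,50,50,50], "fingers": [0.5,0.5,0.5,0.5,0.5,0.5,0.5,0.5,0.5,0.5,0.5,0.5,0.5,0.5,0.5,0.5]}}

```text
t: 35.15
position: [0.2281, -0.4787, 0.2459]
tcp_rot: [-0.001, 0.964, 0.265, 0.0]
wrist_force: [0.2, -0.0, 0.3]
opening: 0.498
gripper_force: 0.0
```

```bash
python3 - <<'E'
from h import *
I=np.load("I.npy",allow_pickle=True).item()
W={}
L=[]
for n in C:
    p,d=snapshot(n);W[n]=cloud(n,d);cv2.imwrite(f"pics/{n}9.png",p)
    k=3.5 if n=="top" else 3.5
    u=proj(n,[.585,.02,.02])[0].astype(int);o=u-[85,42]
    L.append(cv2.resize(p[o[1]:o[1]+84,o[0]:o[0]+170],None,fx=4,fy=4,interpolation=cv2.INTER_CUBIC)[:,:680])
cv2.imwrite("pics/fin.png",cv2.resize(np.vstack(L),(600,593)))
def hts(t,z,pts):
    for n in C:
        print(t,n,[float(np.median(W[n][v[1]-1:v[1]+2,v[0]-1:v[0]+2,2]).round(4)) for a,b in pts for v in[proj(n,place(I[t],[[a/1e3,b/1e3,z]]))[0].round().astype(int)]])
hts("supply",.02,[(0,-27),(22,0),(-22,0),(22,-25),(-22,25),(22,25),(-22,-25)])
hts("logger",.043,[(0,-27),(22,0),(-22,0),(22,-25),(-22,25)])
for t,c,z0 in(("supply",(0,.085),.011),("logger",(0,.092),.012)):
    for n in C:
        q=W[n][(np.abs(W[n][...,0]-place(I[t],[[0,c[1],0]])[0,0])<.03)&(np.abs(W[n][...,1]-place(I[t],[[0,c[1],0]])[0,1])<.034)&(W[n][...,2]<.04)]
        q=q[q[:,2]>z0]
        if len(q)<10: continue
        g=(q-[I[t][0],I[t][1],0]);c_,s_=np.cos(I[t][2]),np.sin(I[t][2]);l=np.c_[g[:,0]*c_+g[:,1]*s_,-g[:,0]*s_+g[:,1]*c_]*1000
        print(t,n,len(q),cv2.minAreaRect(l.astype(np.float32)),np.percentile(q[:,2],[50,90]).round(4))
E
```

```text
supply scene [0.0238, 0.0358, 0.0192, 0.0143, 0.0184, 0.0366, 0.0186]
supply top [0.0239, 0.0187, 0.0198, 0.0173, 0.0191, 0.0164, 0.0181]
logger scene [0.0449, 0.0577, 0.0412, 0.0412, 0.0422]
logger top [0.0429, 0.0413, 0.043, 0.0416, 0.0424]
supply scene 37 ((-1.5059175491333008, 85.34669494628906), (22.684534072875977, 63.74372863769531), 24.740751266479492) [0.0162 0.0182]
supply top 75 ((-1.5546417236328125, 87.23612976074219), (22.838001251220703, 62.22300720214844), 25.692142486572266) [0.0162 0.0188]
logger scene 51 ((-5.096424579620361, 95.62528991699219), (55.249794006347656, 19.663166046142578), 89.86792755126953) [0.0183 0.0209]
logger top 101 ((-1.0450530052185059, 88.13419342041016), (58.690189361572266, 14.329179763793945), 89.88196563720703) [0.0191 0.0216]
```

View pics/fin.png

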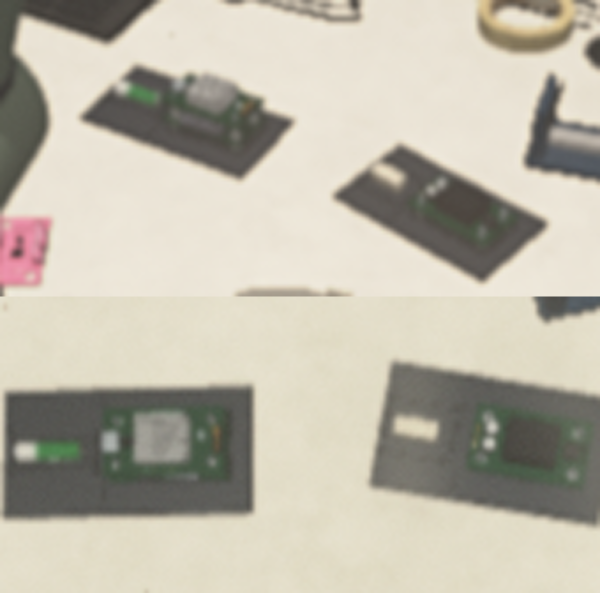

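```bash
python3 -c "
from rig import *
print(job_done())"
```

```text
the job is handed in; nothing more can be done
None
```

I built both kits and handed the job in at about 35 s of the 120 s allowed. The last camera check showed all three boards seated, the cell in its cradle and the long housing flat in its pocket; I haven't seen a verdict from the judging.

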